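# Settle a rocking pedal stand in its rail bed

## Task

First clear the rail bed: take the silver hydraulic cylinder that lies across it and lay it gently flat inside the orange tray. Then turn the blue four-footed stand where it stands (ease it up a centimetre or two at most, do not carry it through the air) until its long side runs along the channel, either way round, and all four feet drop on to the channel floor so that it no longer rocks; then slide it along the channel until it rests against the red end stop, and let go. Leave the case, the jar and the screwdriver where they are.

Things in the scene. Friction and masses are not known exactly. Their poses are not given: they have to be found in the camera images.
- bed: Fixed rail bed 190 (own x) x 370 mm (own y, along its channel); origin: centre of the underside, on the bench. Grey channel floor 122 mm wide, 6 mm above the bench. White flanges beside it, 61 to 95 mm from the centre line, tops 16 mm above the bench. Red end stop over the channel at the +y end, 12 mm thick, top 36 mm above the bench; the -y end is open.
- stop_face (a point): Middle of the inner face of the red end stop (bed y = +173 mm), 21 mm above the bench; axes as the bed's. The seated stand touches it when point stand_grip is 70 mm from this face.
- pedal (a point): Top of a pedal mounted for good on the bed's near flank, an obstacle 146 mm high; axes as the bed's. It fills 30 mm to either side in x, 65 mm to either side in y, down to the bench.
- stand_grip (a point): Point in the upright aluminium lug of the blue stand, on its mid axis, 83 mm above its foot soles; axes the stand's: z up, y along its long side. Lug 14 mm thick (x), 60 wide (y), top 17 mm above this point. Stand 0.65 kg; its weight acts about 15 mm to +y of here. It starts askew, two or more feet up on the flanges. Seated, this point is 89 mm above the bench.
- stand_sole (a point): Middle of the stand between its foot soles, at sole level; axes the stand's. Four smooth white nylon feet 16 mm across, 22 high, centres x +-48, y +-62 mm; blue plate 116 x 138 mm, 22 to 30 mm above the soles; dark weight 90 x 26 mm on it at y +53, to 60 mm; blocks by the lug to 42 mm, x +-27. Seated: 5 mm play each side; drops in within about 4 degrees and 2 mm.
- cyl_mid (a point): Centre of the silver hydraulic cylinder (0.35 kg), 170 mm long (own x): round body 34 mm in diameter, square end blocks 40 x 40 mm, 24 long. z up; a black port 18 mm across stands on top at x = +45 mm, to 40 mm above this point. The point is 20 mm above what it lies on. It starts across the channel on the flanges, between stand and stop.
- tray: Fixed open orange tray, 230 mm (own x) x 130 mm (own y) x 30 mm high outside, walls and floor 5 mm thick; origin at the centre of its underside. To the left or the right of the bed.
- case: Closed grey parts case with a clear lid, 200 (own x) x 120 (own y) x 59 mm, loose, 1.6 kg; origin at the centre of its underside. On the other side of the bed from the tray. Bystander: leave it alone.
- jar: Amber jar with red cap, 60 mm across, 80 mm high, loose; origin at the centre of its underside. Beyond the bed. Bystander.
- screwdriver: Red-handled screwdriver 190 mm long lying along its own x beyond the bed, at most 35 mm high. Bystander.

How it is judged:
On the way, in this order (a step that is already met when the one before it is completed fails the run):
1. the cylinder lies flat in the tray, let go (z of cyl_mid in the frame of tray below 0.034 m and horizontal distance between cyl_mid and tray below 0.06 m and angle between cyl_mid's own x axis and vertical between 1.45 and 1.69 rad and contact force between the fingers and cylinder below 0.1 N), for 0.2 s.
2. the stand is turned along the channel with all four feet down on the channel floor (z of stand_grip in the frame of bed below 0.0915 m and angle between stand_grip's own z axis and vertical below 0.035 rad and angle between the y axis of stand_grip and the y axis of bed, either way round below 0.14 rad), for 0.2 s.
At the end, for the whole second after the job is handed in: Cylinder flat in the tray (centre within 60 mm of the tray's centre, under 34 mm above its underside). Stand level within 0.03 rad, lug point 85-91.5 mm above the bench, along the channel within 0.14 rad and 12 mm of its centre line, within 9 mm of the stop. All let go (z of cyl_mid in the frame of tray below 0.034 m and horizontal distance between cyl_mid and tray below 0.06 m and angle between cyl_mid's own x axis and vertical between 1.45 and 1.69 rad and z of stand_grip in the frame of bed between 0.085 and 0.0915 m and angle between stand_grip's own z axis and vertical below 0.03 rad and angle between the y axis of stand_grip and the y axis of bed, either way round below 0.14 rad and y of stand_grip in the frame of stop_face above -0.079 m and x of stand_grip in the frame of bed between -0.012 and 0.012 m); the robot touches nothing.
It fails at once if the stand is lifted more than about 35 mm above its place on the flanges (height (world z) of stand_grip above 0.135 m).
It fails at once if the stand is tipped over (angle between stand_grip's own z axis and vertical above 0.6 rad).
It fails at once if the cylinder is dropped or rammed into the tray (contact force between cylinder and tray above 60 N).
It fails at once if the case, the jar or the screwdriver is moved by more than 25 mm (distance of any of case, jar, screwdriver from where it was at the start of the episode above 0.025 m).
It also fails if it takes over 64 s, if anything falls off the work surface, if the arm or the gripper's body presses on something with over 40 N, if the wrist force passes 120 N, or if a joint passes its speed limit or range.

## Robot

A 6-joint arm with a two-finger parallel gripper is mounted at the origin on the work surface. World frame = base frame: x ahead of the robot, y to its left, z up, the work surface at z = 0. Lengths are in m, angles in rad, forces in N, time in s.
With the tool pointing down it reaches from about 0.35 to 0.975 m from the base axis. Payload 4.9 kg.
Tool frame: the origin (TCP) lies midway between the tips of the shut fingers; the grasp point (between the pads) lies ctrl.tcp_to_grasp behind it (ctrl.tcp_to_grasp is the distance from the TCP to the grasp point, in m); z points along the fingers, y is the direction in which the jaws open and shut (so a half turn about z gives the same grasp; the last joint's range is limited). The gripper opens to 85 mm and grips with 20 to 120 N. Pads are 22 mm wide; open, the fingers measure 114 mm over their backs; the gripper's body (76 mm by 85 mm) begins 54 mm behind the grasp point. The pads swing forward as they close: fully open they stand 13 mm farther back than shut.
Start: joints at [1.207, 0.053, 1.613, -0, 1.476, -0.119], TCP at [0.151, 0.606, 0.231] pointing down, gripper open.
Joint ranges: [-3.01, 3.01], [-1.01, 2.22], [0.06, 2.58], [-1.02, 4.17], [0.09, 2.62], [-3.14, 3.14]. Speed limits (rad/s): [2.57, 2.57, 3.14, 3.14, 3.14, 3.14].

## Interface

Orientations are given as a rotation vector (axis times angle).
In Python, from station import ctrl, get_image, calibration, finish_job, models gives the robot as it stands.
- The arm moves only by the shell command python3 -m creep 'ROWS' [FORCE]. ROWS is JSON, a list of rows, each a list of 7 numbers: the opening, from 0 (shut) to 1 (fully open), then the shift along the tool's x, y, z in m, then the turn, a rotation vector about the tool's x, y, z in degrees. A call has 1 to 20 rows; each row shifts and turns the commanded pose from where the row before left it, along the tool's axes as they then stand; what a row does not reach is not made up. A row lasts 1/10 s, in which the tool goes at most 50 mm and 8.59 degrees, less where a joint would pass 70% of its speed; a pose out of reach is approached as far as the arm can. A call with a gripper value outside its range is refused whole. The fingers move at their own pace and stop on an object; FORCE is the grip in N (left out, the last holds). Time passes only in rows, so rows that do not move let the fingers close. It gives the time, the measured TCP pose, the force and the opening at its end, in the units of the state.
- ctrl.get_obs(): the state, without advancing time (a new reading comes with each control period).
- get_image(name): name is "side" or "top"; returns the picture (420x560x3 uint8, red, green, blue); there is no depth.
- calibration(name): a dict with "mtx" (3x3 intrinsics, pixels), "k1" (the pictures are not rectified: a ray, as slopes to the right and down, at radius r is drawn at 1 + k1 r^2 times it, then the intrinsics apply), "R" (3x3) and "t" (3): a world point X has camera coordinates R X + t. Camera axes: x right, y down, z forward; pixel columns grow to the right and rows downward; lengths in m; the calibration is good to about 2 mm. A picture is of the moment at which its call begins. calibration takes no time and is no camera call.
- finish_job(): hands the job in, once; it reports no verdict.
Trained networks look in the newest picture that a camera, given by its name, has taken for a name from the list of things; names that differ only in an ending like _2 or _b are one class to them, and where a whole thing is asked for, a point or a joint stands for the part that bears it (a point fixed in the world has none). Each returns a list of dicts, best first, with "conf" (0 to 1); they miss things now and then, are a little off and sometimes report something else, mostly with a low value. They report only what shows in the picture. A call takes as long as a camera call.
- models.search_frame(camera, name): "extent" ([left, top, right, bottom] in pixels, round what is visible of it).
The state is a dict: "t": time; "q": joint angles; "dq": joint speeds; "effort": joint torques, N m; "tool_pos": TCP position; "tool_rot": TCP orientation; "contact_force": force on the tool from outside, world axes, zero at the start; "wrist_torque": the same for the moment, N m; "opening": finger opening in m.
Only numpy, scipy, OpenCV 4.12 (cv2) and the standard library are available. Lean on these libraries where they do the work, as an engineer would, in place of code of your own. Each camera call takes 0.05 s, during which the arm holds its last target. There are 200 camera calls.

## Working session

There is one attempt and no reset: what is moved stays moved. The work goes in short steps, Python scripts to look and compute and a shell command to move; the robot and the scene stay as the last step left them, time stands still between calls to the robot, and variables do not carry over. Pictures are saved under pics/ and viewed, about 8 in all and at most 12, crops included, and the job is handed in when it is done.

```bash
mkdir -p pics; ls; cat > h.py <<'E'
import numpy as np, cv2
from station import ctrl, get_image, calibration, finish_job, models
from scipy.spatial.transform import Rotation as Ro
def ray(cam,u,v):
    c=calibration(cam);K=np.array(c["mtx"]);R=np.array(c["R"]);t=np.array(c["t"])
    d=np.array([(u-K[0,2])/K[0,0],(v-K[1,2])/K[1,1]]);p=d.copy()
    for _ in range(20): p=d/(1+c["k1"]*(p@p))
    return -R.T@t, R.T@np.array([p[0],p[1],1])
def onz(cam,u,v,z):
    o,d=ray(cam,u,v); return o+d*(z-o[2])/d[2]
def proj(cam,X):
    c=calibration(cam);K=np.array(c["mtx"]);p=np.array(c["R"])@np.array(X)+np.array(c["t"])
    s=p[:2]/p[2]; s=s*(1+c["k1"]*(s@s)); return np.array([K[0,0]*s[0]+K[0,2],K[1,1]*s[1]+K[1,2]])
def tri(uv1,uv2):
    (o1,d1),(o2,d2)=ray("top",*uv1),ray("side",*uv2)
    s=np.linalg.lstsq(np.c_[d1,-d2],o2-o1,rcond=None)[0]
    a,b=o1+d1*s[0],o2+d2*s[1]; return (a+b)/2,np.linalg.norm(a-b)
def shot(cam,name,crop=None,f=1.4):
    im=get_image(cam)
    cv2.imwrite(name+"_raw.png",im[:,:,::-1])
    if crop: im=im[crop[1]:crop[3],crop[0]:crop[2]]
    cv2.imwrite(name,cv2.resize(im[:,:,::-1],None,fx=f,fy=f,interpolation=cv2.INTER_CUBIC)); 
E
python3 - <<'E'
from h import *
np.set_printoptions(precision=3,suppress=True)
for c in("top","side"):
    shot(c,f"pics/{c}0.png",f=1.4)
    k=calibration(c);print(c,-np.array(k["R"]).T@k["t"],np.array(k["R"]).tolist(),k["mtx"],k["k1"])
    for n in("bed","pedal","stand_grip","cyl_mid","tray","case","jar","screwdriver"):
        print(n,[(np.round(d["extent"]),round(d["conf"],2)) for d in models.search_frame(c,n)[:2]])
print(ctrl.get_obs(),ctrl.tcp_to_grasp)
E
```

```text
pics
top [0.52  0.01  1.394] [[0.0017922732012723818, -0.99998199109967, 0.005727585277556314], [-0.9984003470917762, -0.002113054426520423, -0.05650028254806998], [0.056511367739536966, -0.005617159186834746, -0.9983861541702573]] [[453.498   0.    284.986]
 [  0.    453.498 211.101]
 [  0.      0.      1.   ]] -0.07231614664833765
bed [(array([222., 191., 346., 280.]), 0.7)]
pedal [(array([223., 193., 347., 275.]), 0.79)]
stand_grip [(array([288., 201., 343., 252.]), 0.75)]
cyl_mid [(array([247., 197., 258., 256.]), 0.68)]
tray [(array([390., 213., 448., 295.]), 0.68)]
case [(array([124., 222., 186., 295.]), 0.78)]
jar [(array([215., 151., 236., 173.]), 0.95)]
screwdriver [(array([298., 160., 354., 168.]), 0.78)]
side [ 0.529 -1.041  1.029] [[0.9996648931294136, -0.023282739057087307, 0.011314393777730764], [-0.006816722343334261, -0.6584216361851316, -0.7526184167955154], [0.02497265987138452, 0.7522890821122515, -0.6583597065386478]] [[483.905   0.    283.08 ]
 [  0.    483.905 211.741]
 [  0.      0.      1.   ]] -0.08315974952971321
bed [(array([224., 193., 320., 292.]), 0.57)]
pedal [(array([227., 193., 316., 286.]), 0.75), (array([218., 139., 284., 177.]), 0.68)]
stand_grip [(array([255., 231., 309., 282.]), 0.65)]
cyl_mid [(array([250., 202., 310., 220.]), 0.66)]
tray [(array([192., 320., 300., 397.]), 0.61)]
case [(array([218., 141., 282., 176.]), 0.58)]
jar [(array([326., 178., 346., 210.]), 0.71)]
screwdriver []
{'t': 0.9, 'q': array([ 1.207,  0.053,  1.613, -0.   ,  1.476, -0.119]), 'dq': array([-0.   ,  0.   , -0.001, -0.001,  0.   ,  0.001]), 'effort': array([ -0.001, -39.369, -37.047,  -0.   ,   0.   ,  -0.   ]), 'tool_pos': array([0.151, 0.606, 0.231]), 'tool_rot': array([0.384, 3.118, 0.   ]), 'contact_force': array([-0.689, -0.27 , -0.776]), 'wrist_torque': array([ 0.018, -0.027, -0.029]), 'opening': 0.08531296802540966} 0.0187
```

```bash
python3 - <<'E'
import cv2
a=cv2.imread("pics/top0.png_raw.png")[140:310,110:460]; b=cv2.imread("pics/side0.png_raw.png")[130:410,180:380]
cv2.imwrite("pics/t1.png",cv2.resize(a,None,fx=2.28,fy=2.28,interpolation=3))
cv2.imwrite("pics/s1.png",cv2.resize(b[:180],None,fx=3.3,fy=3.3,interpolation=3))
E
```

```text
(no output)
```

View pics/t1.png

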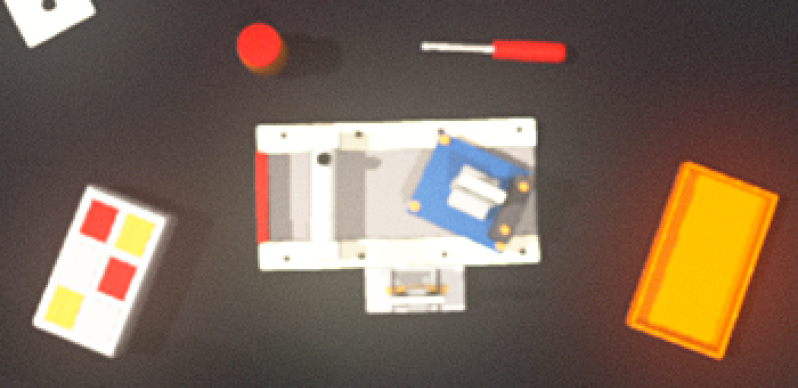

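View pics/s1.png

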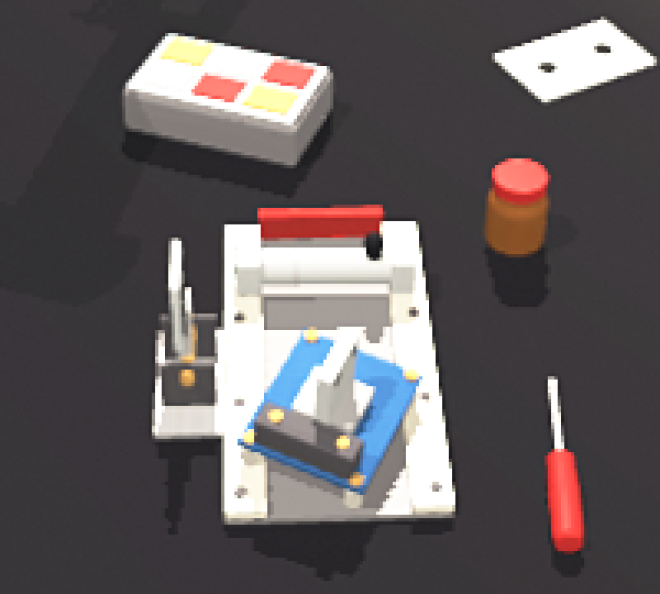

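```bash
python3 - <<'E'
import cv2,numpy as np
a=cv2.imread("pics/top0.png_raw.png")[190:262,240:350]; b=cv2.imread("pics/side0.png_raw.png")[195:290,222:322]
f=lambda x:cv2.resize(x,None,fx=4,fy=4,interpolation=3)
a=cv2.resize(a,None,fx=3.6,fy=3.6,interpolation=3);b=f(b)
h=max(a.shape[0],b.shape[0]);p=lambda x:cv2.copyMakeBorder(x,0,h-x.shape[0],0,0,0)
cv2.imwrite("pics/z1.png",np.hstack([p(a),p(b)]))
print(a.shape)
from h import *
np.set_printoptions(precision=4,suppress=True)
T=lambda u,v,z:onz("top",110+u/2.28,140+v/2.28,z)
B=[T(*p,.016) for p in((257,126),(536,118),(540,261),(260,270))];print("bed",B,np.mean(B,0))
# long dir to +y
d=B[0]-B[1]+B[3]-B[2];print("bed yaw of y",np.arctan2(-d[0],d[1]),[np.linalg.norm(B[i]-B[i-1]) for i in range(4)])
Q=[T(*p,.03) for p in((685,162),(778,193),(722,357),(627,325))];print("tray",Q,np.mean(Q,0),[np.linalg.norm(Q[i]-Q[i-1]) for i in range(4)])
d=Q[0]-Q[3]+Q[1]-Q[2];print("tray long yaw",np.arctan2(d[1],d[0]))
E
```

```text
(259, 396, 3)
bed [array([0.646 , 0.1921, 0.016 ]), array([ 0.6576, -0.1816,  0.016 ]), array([ 0.4665, -0.1859,  0.016 ]), array([0.454 , 0.1864, 0.016 ])] [0.556  0.0027 0.016 ]
bed yaw of y 0.03234033424998421 [np.float64(0.19202019378248059), np.float64(0.3738369569916167), np.float64(0.1911065556750093), np.float64(0.3725199916758246)]
tray [array([ 0.5981, -0.3785,  0.03  ]), array([ 0.5569, -0.5039,  0.03  ]), array([ 0.34  , -0.4255,  0.03  ]), array([ 0.3828, -0.2988,  0.03  ])] [ 0.4695 -0.4017  0.03  ] [np.float64(0.22959683284517118), np.float64(0.13203169817035568), np.float64(0.2307063226143269), np.float64(0.1336948012455514)]
tray long yaw -0.35059110120766207
```

View pics/z1.png

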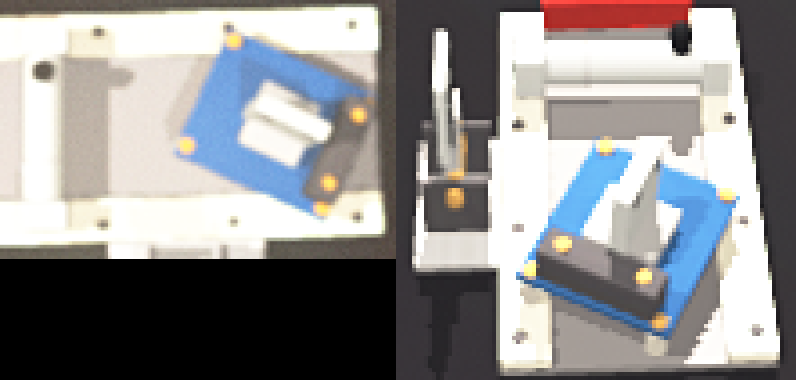

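```bash
python3 - <<'E'
from h import *
np.set_printoptions(precision=4,suppress=True)
t=lambda u,v:(240+u/3.6,190+v/3.6); s=lambda u,v:((u-396)/4+222,v/4+195)
P={}
for n,a,b in(("A",(233,40),(727,195)),("B",(186,147),(605,147)),("C",(321,210),(530,270)),("D",(358,115),(644,277)),("E",(328,183),(562,243))):
    P[n],e=tri(t(*a),s(*b));print(n,P[n],e)
P["F"]=onz("side",*s(660,322),P["C"][2]);print("F",P["F"])
for x,y in("AB","BC","AC","DE"):print(x+y,np.linalg.norm(P[x]-P[y]))
M=(P["A"]+P["C"])/2;d=P["C"]-P["B"];w=P["A"]-P["B"]
print("mid",M,"yaw of +y",np.arctan2(-d[0],d[1]),"tilt n",np.cross(d,w)/np.linalg.norm(np.cross(d,w)))
# lug top ends at z~.1165
for u in((264,90),(328,130)):print("lug",onz("top",*t(*u),.1155))
for u in((658,140),(627,205)):print("lug side",onz("side",*s(*u),.1155))
# cylinder: in top crop near x 22..63; end blocks rows ~28..? use port
print("port",tri(t(43,71),s(681,28)))
for u in((22,112),(62,112)):print("cyl edges",onz("top",*t(*u),.036))
print([onz("side",*s(*u),.056) for u in((514,62),(733,62))])
c=models.search_frame("top","cyl_mid")[0]["extent"]; print(c,[onz("top",c[i],c[j],.05) for i,j in((0,1),(2,3))])
E
```

```text
A [ 0.6261 -0.0567  0.044 ] 0.0004927857820467351
B [ 0.538  -0.0176  0.0554] 0.001048562937965681
C [ 0.4858 -0.1292  0.0451] 9.804474187656219e-05
D [ 0.5635 -0.1573  0.0675] 0.00017899473820473004
E [ 0.5083 -0.1319  0.0746] 7.08320166424164e-05
F [ 0.5739 -0.1778  0.0451]
AB 0.0970794342139853
BC 0.12368882870652011
AC 0.15797230720955263
DE 0.06113403396888754
mid [ 0.556  -0.093   0.0446] yaw of +y 2.704157940560983 tilt n [ 0.0722 -0.1245  0.9896]
lug [ 0.5815 -0.0775  0.1155]
lug [ 0.5502 -0.1277  0.1155]
lug side [ 0.5745 -0.0743  0.1155]
lug side [ 0.552  -0.1368  0.1155]
port (array([0.5984, 0.0989, 0.0703]), np.float64(0.0005357738696955558))
cyl edges [0.5666 0.1185 0.036 ]
cyl edges [0.5666 0.0852 0.036 ]
[array([0.4698, 0.0768, 0.056 ]), array([0.6375, 0.0751, 0.056 ])]
[246.8, 197.1, 257.5, 255.7] [array([0.6375, 0.1158, 0.05  ]), array([0.464 , 0.0831, 0.05  ])]
```

```bash
cat >> h.py <<'E'
def go(target,turn=0,yawy=None):
    """tool-axis shift to world target after turning `turn` deg about tool z"""
    o=ctrl.get_obs();R=Ro.from_rotvec(o["tool_rot"])
    a=np.degrees(np.arctan2(*R.as_matrix()[[1,0],1]))
    if yawy is not None: turn=a-yawy
    R2=R*Ro.from_rotvec([0,0,np.radians(turn)])
    print("t",round(o["t"],2),"pos",np.round(o["tool_pos"],4),"yawY",round(a,2),"zaxis",np.round(R.as_matrix()[:,2],3),"F",np.round(o["contact_force"],1),"open",round(o["opening"],4))
    print("turn z",round(turn,2),"then shift",np.round(R2.inv().apply(np.array(target)-o["tool_pos"]),4))
E
python3 -c "
from h import *
go([.553,.100,.12],yawy=91.8)"
```

```text
t 0.95 pos [0.1515 0.6063 0.2313] yawY 75.98 zaxis [-0. -0. -1.] F [ 0.5  0.3 -0.4] open 0.0855
turn z -15.82 then shift [-0.3854 -0.5187  0.1113]
```

```bash
python3 -m creep '[[1,0,0,0,0,0,-7.9],[1,0,0,0,0,0,-7.9],[1,-0.024,-0.0325,0,0,0,0],[1,-0.024,-0.0325,0,0,0,0],[1,-0.024,-0.0325,0,0,0,0],[1,-0.024,-0.0325,0,0,0,0],[1,-0.024,-0.0325,0,0,0,0],[1,-0.024,-0.0325,0,0,0,0],[1,-0.024,-0.0325,0,0,0,0],[1,-0.024,-0.0325,0,0,0,0],[1,-0.024,-0.0325,0.01,0,0,0],[1,-0.024,-0.0325,0.01,0,0,0],[1,-0.024,-0.0325,0.015,0,0,0],[1,-0.024,-0.0325,0.015,0,0,0],[1,-0.024,-0.0325,0.015,0,0,0],[1,-0.024,-0.0325,0.015,0,0,0],[1,-0.024,-0.0325,0.015,0,0,0],[1,-0.0254,-0.0312,0.015,0,0,0],[1,0,0,0,0,0,0]]' 40; python3 -c "
from h import *
go([.553,.100,.018],yawy=91.8)
shot('top','pics/c2.png',(190,150,350,270),3.5)
shot('side','pics/c3.png',(200,150,340,290),3.5)
a=cv2.imread('pics/c2.png');b=cv2.imread('pics/c3.png')
cv2.imwrite('pics/c2.png',np.hstack([cv2.resize(a,(460,345)),cv2.resize(b,(340,340))[:,:] if 0 else cv2.resize(b,(340,345))]))"
```

```text
t: 2.85
tool_pos: [0.5536, 0.0963, 0.119]
tool_rot: [0.041, -3.138, 0.002]
contact_force: [-0.4, 0.1, -0.5]
opening: 0.0855
t 2.85 pos [0.5536 0.0963 0.119 ] yawY 91.51 zaxis [-0.003 -0.001 -1.   ] F [-0.4  0.1 -0.5] open 0.0855
turn z -0.29 then shift [0.0002 0.0038 0.101 ]
```

View pics/c2.png

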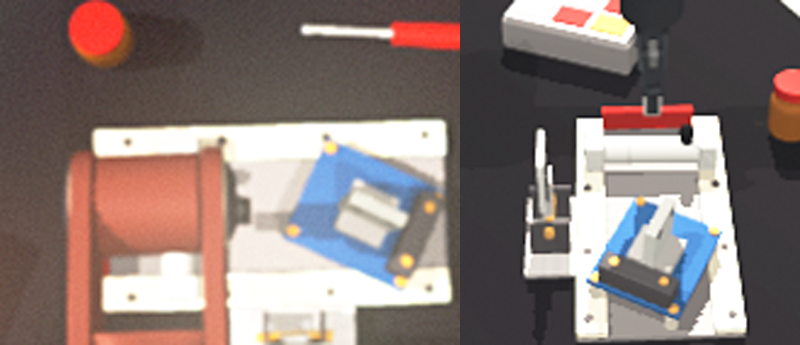

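Side view: the fingers (about 652,105) are centred over the cylinder (585–718 px). Descend and grip.

```bash
python3 -m creep '[[1,0,0.004,0.025,0,0,0],[1,0,0,0.025,0,0,0],[1,0,0,0.02,0,0,0],[1,0,0,0.015,0,0,0],[1,0,0,0.01,0,0,0],[1,0,0,0.006,0,0,0],[1,0,0,0,0,0,0],[0,0,0,0,0,0,0],[0,0,0,0,0,0,0],[0,0,0,0,0,0,0],[0,0,0,0,0,0,0],[0,0,0,0,0,0,0],[0,0,0,0,0,0,0]]' 50; python3 -c "
from h import *
go([.4695,-.4017,.13],yawy=70)"
```

```text
t: 4.25
tool_pos: [0.5538, 0.1031, 0.0217]
tool_rot: [-0.049, 3.139, -0.002]
contact_force: [-1.9, -3.9, 6.4]
opening: 0.0321
t 4.25 pos [0.5538 0.1031 0.0217] yawY 91.77 zaxis [ 0.002 -0.001 -1.   ] F [-1.9 -3.9  6.4] open 0.0321
turn z 21.77 then shift [-0.0937 -0.5032 -0.1077]
```

```bash
python3 -m creep '[[0,0,0,-0.01,0,0,0],[0,0,0,-0.02,0,0,0],[0,0,0,-0.035,0,0,0],[0,0,0,-0.035,0,0,0],[0,0,0,-0.035,0,0,0],[0,0,0,-0.035,0,0,0],[0,0,0,-0.01,0,0,0],[0,0,0,0,0,0,0]]'; python3 -c "
from h import *
go([.4695,-.4017,.13],yawy=70)
shot('side','pics/d.png')"
```

```text
t: 5.05
tool_pos: [0.5532, 0.1042, 0.2015]
tool_rot: [-0.049, 3.139, 0.001]
contact_force: [0.6, -0.0, -4.5]
opening: 0.0322
t 5.05 pos [0.5532 0.1042 0.2015] yawY 91.79 zaxis [ 0.003  0.001 -1.   ] F [ 0.6 -0.  -4.5] open 0.0322
turn z 21.79 then shift [-0.0942 -0.5041  0.071 ]
```

```bash
python3 -m creep '[[0,0,0,0,0,0,7.27],[0,0,0,0,0,0,7.26],[0,0,0,0,0,0,7.26],[0,-0.006,-0.0315,0,0,0,0],[0,-0.006,-0.0315,0,0,0,0],[0,-0.006,-0.0315,0,0,0,0],[0,-0.006,-0.0315,0,0,0,0],[0,-0.006,-0.0315,0,0,0,0],[0,-0.006,-0.0315,0,0,0,0],[0,-0.006,-0.0315,0,0,0,0],[0,-0.006,-0.0315,0,0,0,0],[0,-0.006,-0.0315,0,0,0,0],[0,-0.006,-0.0315,0,0,0,0],[0,-0.006,-0.0315,0,0,0,0],[0,-0.006,-0.0315,0,0,0,0],[0,-0.006,-0.0315,0,0,0,0],[0,-0.006,-0.0315,0,0,0,0],[0,-0.006,-0.0315,0,0,0,0],[0,-0.005,-0.0315,0,0,0,0]]'; python3 -m creep '[[0,0,0,0.03,0,0,0],[0,0,0,0.04,0,0,0],[0,0,0,0.03,0,0,0],[0,0,0,0,0,0,0]]';  python3 -c "
from h import *
go([.4695,-.4017,.010],yawy=70)
shot('side','pics/d.png',(170,270,330,410),3.5);shot('top','pics/e.png',(340,170,480,310),3.5)
a=cv2.imread('pics/d.png');b=cv2.imread('pics/e.png')
cv2.imwrite('pics/d.png',np.hstack([cv2.resize(a,(400,350)),cv2.resize(b,(350,350))]))"
```

```text
t: 7.0
tool_pos: [0.4678, -0.402, 0.1958]
tool_rot: [-0.545, -3.089, -0.007]
contact_force: [-0.6, -0.4, -4.0]
opening: 0.0325
t: 7.4
tool_pos: [0.4645, -0.3971, 0.09]
tool_rot: [-0.544, -3.08, -0.018]
contact_force: [-0.8, 0.3, -5.1]
opening: 0.0327
t 7.4 pos [ 0.4645 -0.3971  0.09  ] yawY 69.96 zaxis [-0.012  0.014 -1.   ] F [-0.8  0.3 -5.1] open 0.0327
turn z -0.04 then shift [-0.0075 -0.0033  0.0799]
```

View pics/d.png

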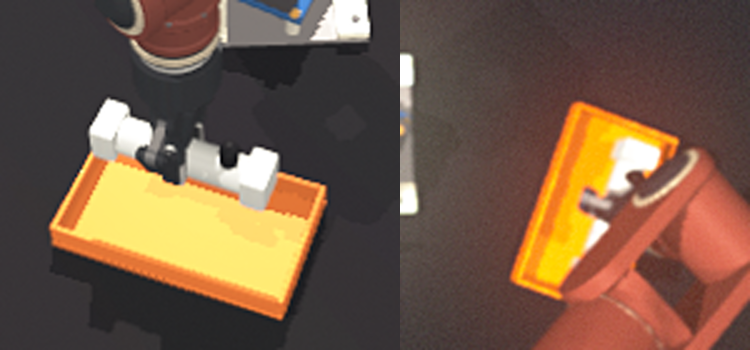

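```bash
python3 -m creep '[[0,-0.004,-0.002,0.02,0,0,0],[0,0,0,0.02,0,0,0],[0,0,0,0.012,0,0,0],[0,0,0,0.008,0,0,0],[0,0,0,0.004,0,0,0],[0,0,0,0.003,0,0,0],[0,0,0,0.002,0,0,0],[0,0,0,0.002,0,0,0],[0,0,0,0,0,0,0],[0,0,0,0,0,0,0]]'; python3 -c "
from h import *
go([.4695,-.4017,.0107],yawy=70)"
```

```text
t: 8.5
tool_pos: [0.4725, -0.4056, 0.0296]
tool_rot: [0.546, 3.093, -0.0]
contact_force: [-1.0, -0.2, -4.7]
opening: 0.0327
t 8.5 pos [ 0.4725 -0.4056  0.0296] yawY 69.98 zaxis [ 0. -0. -1.] F [-1.  -0.2 -4.7] open 0.0327
turn z -0.02 then shift [0.0042 0.0027 0.0189]
```

```bash
python3 -m creep '[[0,0.004,0.003,0.007,0,0,0],[0,0,0,0.005,0,0,0],[0,0,0,0.002,0,0,0],[0,0,0,0.002,0,0,0],[0,0,0,0.0015,0,0,0],[0,0,0,0.001,0,0,0],[0,0,0,0,0,0,0],[0,0,0,0,0,0,0]]'; python3 -c "
from h import *
go([.4695,-.4017,.0107],yawy=70)"
```

```text
t: 9.3
tool_pos: [0.4698, -0.4015, 0.0109]
tool_rot: [0.546, 3.093, -0.0]
contact_force: [-0.6, 0.6, -3.2]
opening: 0.0326
t 9.3 pos [ 0.4698 -0.4015  0.0109] yawY 69.98 zaxis [ 0. -0. -1.] F [-0.6  0.6 -3.2] open 0.0326
turn z -0.02 then shift [ 0.0002 -0.0003  0.0002]
```

```bash
python3 -m creep '[[0,0,0,0.001,0,0,0],[0,0,0,0,0,0,0],[0.45,0,0,0,0,0,0],[0.6,0,0,0,0,0,0],[0.65,0,0,0,0,0,0],[0.65,0,0,0,0,0,0],[0.65,0,0,-0.01,0,0,0],[0.65,0,0,-0.02,0,0,0],[0.65,0,0,-0.03,0,0,0],[0.8,0,0,-0.04,0,0,0],[1,0,0,-0.04,0,0,0],[1,0,0,-0.04,0,0,0],[1,0,0,-0.02,0,0,0],[1,0,0,0,0,0,0]]'; python3 -c "
from h import *
go([.56,-.10,.19],yawy=-25)
shot('side','pics/d2.png',(170,190,330,410),2.7);shot('top','pics/e.png',(270,170,460,300),3)
a=cv2.imread('pics/d2.png');b=cv2.imread('pics/e.png')
cv2.imwrite('pics/d2.png',np.hstack([cv2.resize(a,(350,480)),cv2.copyMakeBorder(cv2.resize(b,(450,308)),0,172,0,0,0)]))"
```

```text
t: 10.7
tool_pos: [0.4715, -0.4031, 0.2159]
tool_rot: [0.545, 3.086, -0.009]
contact_force: [-0.4, -1.0, 0.1]
opening: 0.0853
t 10.7 pos [ 0.4715 -0.4031  0.2159] yawY 69.99 zaxis [ 0.007 -0.007 -1.   ] F [-0.4 -1.   0.1] open 0.0853
turn z 94.99 then shift [ 0.3123 -0.0481  0.0243]
```

View pics/d2.png

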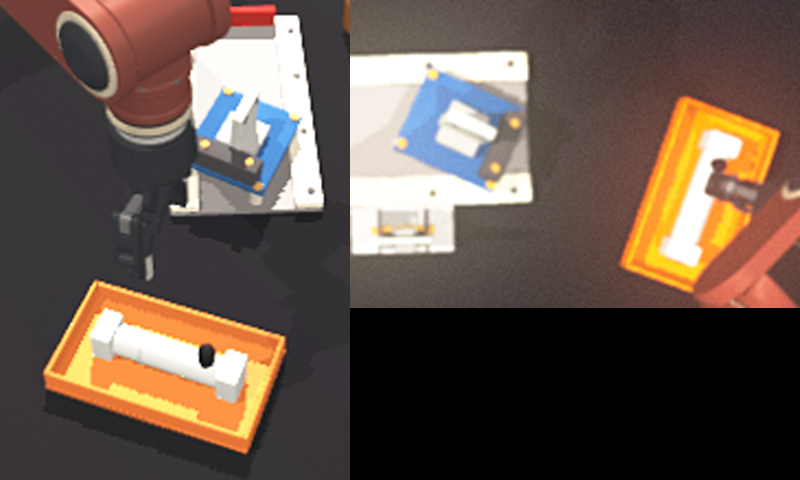

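```bash
python3 -m creep '[[1,0,0,0,0,0,7.87],[1,0,0,0,0,0,7.87],[1,0,0,0,0,0,7.87],[1,0,0,0,0,0,7.87],[1,0,0,0,0,0,7.87],[1,0,0,0,0,0,7.87],[1,0,0,0,0,0,7.87],[1,0,0,0,0,0,7.87],[1,0,0,0,0,0,7.87],[1,0,0,0,0,0,7.87],[1,0,0,0,0,0,7.87],[1,0,0,0,0,0,7.87],[1,0,0,0,0,0,0]]'; python3 -c "
from h import *
go([.561,-.101,.15],yawy=-24.5)"
```

```text
t: 12.1
tool_pos: [0.4688, -0.4003, 0.2068]
tool_rot: [-2.637, -1.698, 0.001]
contact_force: [-1.3, 0.3, -0.7]
opening: 0.0859
t 12.1 pos [ 0.4688 -0.4003  0.2068] yawY -24.44 zaxis [-0.003  0.004 -1.   ] F [-1.3  0.3 -0.7] open 0.0859
turn z 0.06 then shift [ 0.3105 -0.0399  0.0576]
```

```bash
python3 -m creep '[[1,0.031,-0.004,0,0,0,0],[1,0.031,-0.004,0,0,0,0],[1,0.031,-0.004,0,0,0,0],[1,0.031,-0.004,0,0,0,0],[1,0.031,-0.004,0,0,0,0],[1,0.031,-0.004,0,0,0,0],[1,0.031,-0.004,0,0,0,0],[1,0.031,-0.004,0.01,0,0,0],[1,0.031,-0.004,0.02,0,0,0],[1,0.031,-0.004,0.025,0,0,0],[1,0,0,0,0,0,0],[1,0,0,0,0,0,0]]'; python3 -c "
from h import *
go([.561,-.101,.08],yawy=-24.5)
o=ctrl.get_obs();R=Ro.from_rotvec(o['tool_rot']).as_matrix()
shot('side','pics/f.png',(220,180,340,290),4)
for s in(-1,1):print(proj('side',o['tool_pos']+s*.0425*R[:,1]-R[:,2]*.013))
"
```

```text
t: 13.3
tool_pos: [0.5605, -0.1019, 0.1528]
tool_rot: [-2.636, -1.704, 0.004]
contact_force: [-0.5, -0.1, 0.3]
opening: 0.0853
t 13.3 pos [ 0.5605 -0.1019  0.1528] yawY -24.26 zaxis [-0.004  0.001 -1.   ] F [-0.5 -0.1  0.3] open 0.0853
turn z 0.24 then shift [0.0011 0.0004 0.0728]
[268.17694149 218.98183605]
[297.86538915 227.81140256]
```

View pics/f.png

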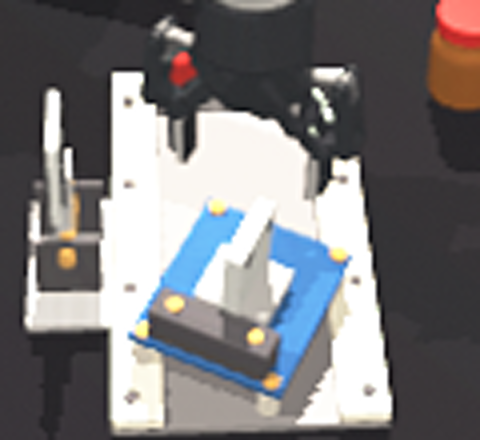

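The fingers (175,150 and 320,180) straddle the lug line (250,240). Descend and close.

```bash
python3 -m creep '[[1,0.001,0,0.02,0,0,0],[1,0,0,0.02,0,0,0],[1,0,0,0.015,0,0,0],[1,0,0,0.01,0,0,0],[1,0,0,0.005,0,0,0],[1,0,0,0,0,0,0],[0.4,0,0,0,0,0,0],[0.2,0,0,0,0,0,0],[0,0,0,0,0,0,0],[0,0,0,0,0,0,0],[0,0,0,0,0,0,0],[0,0,0,0,0,0,0],[0,0,0,0,0,0,0]]' 40; python3 -c "
from h import *
go([.561,-.101,.08],yawy=-24.5)"
```

```text
t: 14.65
tool_pos: [0.5618, -0.1012, 0.0853]
tool_rot: [-2.641, -1.7, 0.001]
contact_force: [-2.4, 3.8, 5.1]
opening: 0.0136
t 14.65 pos [ 0.5618 -0.1012  0.0853] yawY -24.46 zaxis [-0.001  0.001 -1.   ] F [-2.4  3.8  5.1] open 0.0136
turn z 0.04 then shift [-0.0001 -0.0009  0.0053]
```

```bash
python3 -m creep '[[0,0,0,-0.004,0,0,0],[0,0,0,-0.004,0,0,0],[0,0,0,-0.004,0,0,0],[0,0,0,0,0,0,0],[0,0,0,0,0,0,0],[0,0,0,0,0,0,0]]' 70; python3 -c "
from h import *
go([.559,-.101,.08],yawy=1.85)
shot('side','pics/g.png',(220,180,340,290),4)"
```

```text
t: 15.25
tool_pos: [0.5618, -0.1016, 0.0964]
tool_rot: [-2.641, -1.7, 0.001]
contact_force: [-0.5, -0.4, -6.7]
opening: 0.0129
t 15.25 pos [ 0.5618 -0.1016  0.0964] yawY -24.46 zaxis [-0.001  0.    -1.   ] F [-0.5 -0.4 -6.7] open 0.0129
turn z -26.31 then shift [ 0.0007 -0.0028  0.0164]
```

View pics/g.png

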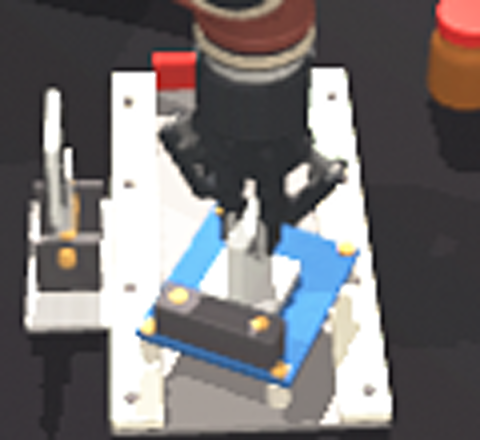

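Fully lifted (6.7 N), about 1 cm. Turn to the channel.

```bash
python3 -m creep '[[0,0,0,0,0,0,-4.4],[0,0,0,0,0,0,-4.4],[0,0,0,0,0,0,-4.4],[0,0,0,0,0,0,-4.4],[0,0,0,0,0,0,-4.4],[0,0,0,0,0,0,-4.3],[0,0,-0.003,0,0,0,0],[0,0,0,0,0,0,0],[0,0,0,0,0,0,0]]'; python3 -c "
from h import *
np.set_printoptions(precision=4,suppress=True)
go([.559,-.101,.08],yawy=1.85)
shot('side','pics/h.png',(220,180,340,290),4); shot('top','pics/h2.png',(220,170,380,300),4)
a=cv2.imread('pics/h.png');b=cv2.imread('pics/h2.png')
cv2.imwrite('pics/h.png',np.hstack([a[:,:400],cv2.copyMakeBorder(cv2.resize(b,(400,325)),0,115,0,0,0)]))
for c in('side','top'):
  for d in models.search_frame(c,'stand_grip')[:1]:print(c,d)"
```

```text
t: 16.2
tool_pos: [0.5589, -0.1017, 0.0967]
tool_rot: [-2.187, -2.256, 0.0]
contact_force: [-0.5, -1.0, -7.9]
opening: 0.0131
t 16.2 pos [ 0.5589 -0.1017  0.0967] yawY 1.78 zaxis [-0.  0. -1.] F [-0.5 -1.  -7.9] open 0.0131
turn z -0.07 then shift [0.0007 0.0002 0.0167]
side {'extent': [261.5, 226.7, 302.9, 278.5], 'conf': 0.81}
top {'extent': [296.1, 205.5, 340.0, 245.9], 'conf': 0.61}
```

View pics/h.png

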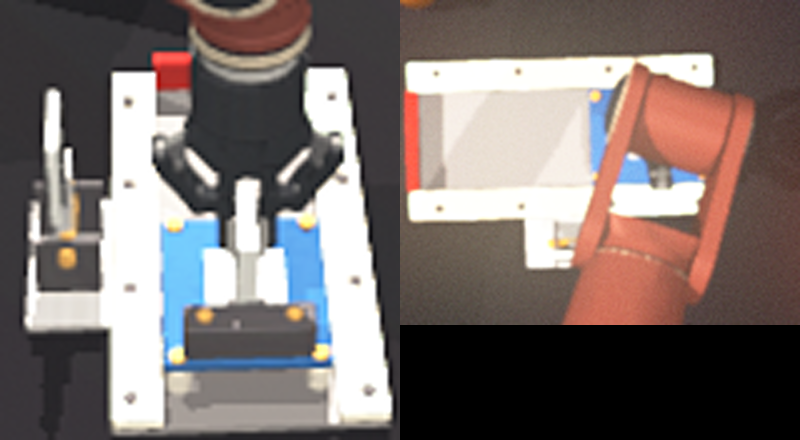

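```bash
python3 -m creep '[[0,0,0,0.003,0,0,0],[0,0,0,0.003,0,0,0],[0,0,0,0.003,0,0,0],[0,0,0,0.003,0,0,0],[0,0,0,0,0,0,0]]'; python3 -m creep '[[0,0,0,0.002,0,0,0],[0,0,0,0.001,0,0,0],[0,0,0,0,0,0,0]]'; python3 -m creep '[[0,0,0,0.002,0,0,0],[0,0,0,0.001,0,0,0],[0,0,0,0,0,0,0]]'
```

```text
t: 16.9
tool_pos: [0.5585, -0.1016, 0.0839]
tool_rot: [-2.185, -2.256, 0.001]
contact_force: [-0.4, 0.4, -6.8]
opening: 0.0129
t: 17.2
tool_pos: [0.559, -0.1017, 0.0816]
tool_rot: [-2.185, -2.257, 0.0]
contact_force: [0.1, 0.3, -6.5]
opening: 0.013
t: 17.5
tool_pos: [0.5589, -0.1017, 0.0786]
tool_rot: [-2.185, -2.257, 0.0]
contact_force: [0.3, -1.0, -5.8]
opening: 0.0133
```

```bash
python3 -m creep '[[0,0,0,0.002,0,0,0],[0,0,0,0.001,0,0,0],[0,0,0,0,0,0,0]]';python3 -m creep '[[0,0,0,0.002,0,0,0],[0,0,0,0.001,0,0,0],[0,0,0,0,0,0,0]]'; python3 -m creep '[[0,0,0,0.002,0,0,0],[0,0,0,0,0,0,0]]'
```

```text
t: 17.8
tool_pos: [0.5596, -0.1018, 0.0769]
tool_rot: [2.185, 2.256, 0.001]
contact_force: [-4.0, 2.1, 0.8]
opening: 0.0131
t: 18.1
tool_pos: [0.5603, -0.1018, 0.076]
tool_rot: [2.184, 2.256, 0.002]
contact_force: [-6.8, 5.6, 10.7]
opening: 0.0131
t: 18.3
tool_pos: [0.5609, -0.1015, 0.0753]
tool_rot: [2.184, 2.255, 0.003]
contact_force: [-8.7, 7.1, 16.2]
opening: 0.0135
```

```bash
python3 -m creep '[[0,0,0,-0.003,0,0,0],[0.1,0,0,0,0,0,0],[0.2,0,0,0,0,0,0],[0.3,0,0,0,0,0,0],[0.4,0,0,0,0,0,0],[0.4,0,0,0,0,0,0],[0.4,0,0,0,0,0,0]]'; python3 -c "
from h import *
go([.559,-.101,.08],yawy=1.85)
shot('side','pics/i.png',(235,200,325,290),6)"
```

```text
t: 19.0
tool_pos: [0.5589, -0.1018, 0.0735]
tool_rot: [-2.185, -2.257, 0.0]
contact_force: [-0.0, -0.4, -0.2]
opening: 0.0341
t 19.0 pos [ 0.5589 -0.1018  0.0735] yawY 1.84 zaxis [-0.  0. -1.] F [-0.  -0.4 -0.2] open 0.0341
turn z -0.01 then shift [ 0.0008  0.0001 -0.0065]
```

View pics/i.png

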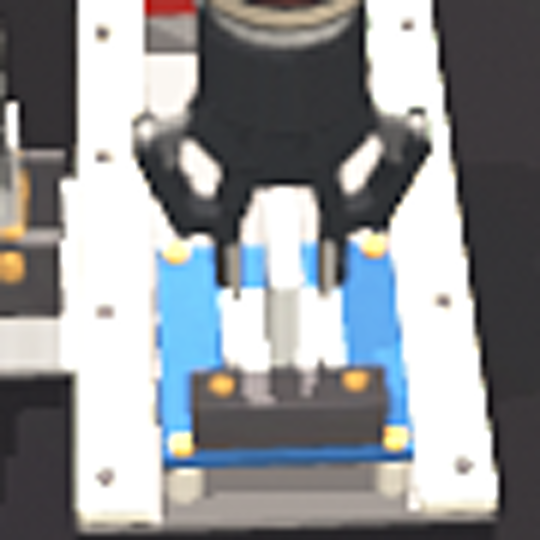

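```bash
cat > pnp.py <<'E'
from h import *
np.set_printoptions(precision=4,suppress=True)
from scipy.optimize import least_squares
def bolts(img,guess):
    h=img.astype(int)[:,:,::-1]; w=np.clip((h[:,:,0]-h[:,:,2])-60,0,None)*(h[:,:,0]>170)
    out=[]
    for g in guess:
        u,v=np.round(g).astype(int);W=w[v-3:v+4,u-3:u+4].astype(float)
        if W.sum()==0: out.append(g);print("no bolt",g);continue
        y,x=np.mgrid[v-3:v+4,u-3:u+4]; out.append(((W*x).sum()/W.sum(),(W*y).sum()/W.sum()))
    return np.array(out)
# stand +y points to world -y; order far-left, far-right, near-left, near-right, wt-left, wt-right (side view)
M=np.array([[48,-62,31],[-48,-62,31],[48,62,31],[-48,62,31],[30.5,53,61],[-30.5,53,61]])/1e3
def fit(uv):
    f=lambda p:np.concatenate([proj("side",Ro.from_euler("ZYX",p[3:]).apply(m)+p[:3])-q for m,q in zip(M,uv)])
    r=least_squares(f,[.559,-.1,.006,np.pi+.032,0,0]);p=r.x
    print("sole pos",p[:3],"yaw err deg",np.degrees(p[3]-np.pi-.032),"tilt deg",np.degrees(p[4:]),"res",np.abs(r.fun).max())
    b=p[:2]-[.556,.0027]; c,s=np.cos(.032),np.sin(.032); print("bed x,y",c*b[0]+s*b[1],-s*b[0]+c*b[1])
    g=lambda q:np.concatenate([proj("side",Ro.from_euler("Z",q[3]).apply(m)+[q[0],q[1],q[2]])-w for m,w in zip(M,uv)])
    r=least_squares(g,[.559,-.1,.006,np.pi]);print("level fit",r.x,"res",r.fun.round(2))
E
python3 -c "
from pnp import *
im=cv2.imread('pics/i.png_raw.png')
g=[(235+u/6,200+v/6) for u,v in((176,251),(375,245),(181,444),(395,436),(222,384),(355,380))]
uv=bolts(im,g);print(uv-np.array(g));fit(uv)
# check the initial model with expected bolts
"
```

```text
[[-0.7583  0.6583]
 [-0.6995  0.3081]
 [-0.037   0.6138]
 [-0.9836 -0.0062]
 [-0.4355 -0.3232]
 [-0.4421 -0.4591]]
sole pos [ 0.5582 -0.0987  0.0022] yaw err deg 0.27822747179276575 tilt deg [0.5436 0.6909] res 0.40815185159743805
bed x,y -0.0010287624233958998 -0.10142614847106875
level fit [ 0.5579 -0.0932 -0.0029  3.1801] res [ 0.17 -0.24 -0.39 -0.05  0.07 -0.48  0.26  0.11 -0.18  0.35  0.07  0.3 ]
```

```bash
python3 -m creep '[[0.4,0,0,-0.002,0,0,0],[0,0,0,0,0,0,0],[0,0,0,0,0,0,0],[0,0,0,0,0,0,0],[0,0,0,0,0,0,0],[0,0,0,0,0,0,0]]' 40; python3 -m creep '[[0,0.004,0,0,0,0,0],[0,0.008,0,0,0,0,0],[0,0.01,0,0,0,0,0],[0,0.01,0,0,0,0,0],[0,0.01,0,0,0,0,0],[0,0.01,0,0,0,0,0],[0,0.008,0,0,0,0,0],[0,0,0,0,0,0,0]]'; python3 -c "
from h import *
go([.5527,.1057,.077],yawy=1.85)"
```

```text
t: 19.65
tool_pos: [0.5596, -0.1019, 0.0762]
tool_rot: [2.185, 2.256, 0.001]
contact_force: [2.8, 0.2, 0.6]
opening: 0.0134
t: 20.45
tool_pos: [0.5572, -0.04, 0.0762]
tool_rot: [-2.183, -2.257, -0.002]
contact_force: [-0.5, -0.3, 5.6]
opening: 0.0132
t 20.45 pos [ 0.5572 -0.04    0.0762] yawY 1.91 zaxis [ 0.     0.002 -1.   ] F [-0.5 -0.3  5.6] open 0.0132
turn z 0.06 then shift [ 0.1457  0.0002 -0.0005]
```

```bash
python3 -m creep '[[0,0.005,0,0,0,0,0],[0,0.01,0,0,0,0,0],[0,0.01,0,0,0,0,0],[0,0.01,0,0,0,0,0],[0,0.01,0,0,0,0,0],[0,0.01,0,0,0,0,0],[0,0.01,0,0,0,0,0],[0,0.01,0,0,0,0,0],[0,0.01,0,0,0,0,0],[0,0.01,0,0,0,0,0],[0,0.01,0,0,0,0,0],[0,0.01,0,0,0,0,0],[0,0.005,0,0,0,0,0],[0,0,0,0,0,0,0]]'; python3 -m creep '[[0,0.003,0,0,0,0,0],[0,0.003,0,0,0,0,0],[0,0.003,0,0,0,0,0],[0,0,0,0,0,0,0]]'; python3 -m creep '[[0,0.003,0,0,0,0,0],[0,0.002,0,0,0,0,0],[0,0.002,0,0,0,0,0],[0,0,0,0,0,0,0]]'; python3 -c "
from h import *
go([.5527,.1057,.077],yawy=1.85)"
```

```text
t: 21.85
tool_pos: [0.5533, 0.0792, 0.0762]
tool_rot: [-2.184, -2.257, -0.001]
contact_force: [0.3, -1.5, 5.6]
opening: 0.0132
t: 22.25
tool_pos: [0.553, 0.0874, 0.0762]
tool_rot: [2.185, 2.257, -0.0]
contact_force: [0.1, -4.5, 4.6]
opening: 0.0138
t: 22.65
tool_pos: [0.5528, 0.0942, 0.0762]
tool_rot: [2.185, 2.257, -0.001]
contact_force: [0.3, -5.3, 5.9]
opening: 0.0135
t 22.65 pos [0.5528 0.0942 0.0762] yawY 1.86 zaxis [ 0.    -0.001 -1.   ] F [ 0.3 -5.3  5.9] open 0.0135
turn z 0.01 then shift [ 0.0115  0.0003 -0.0008]
```

```bash
python3 -m creep '[[0,0.003,0,0,0,0,0],[0,0.002,0,0,0,0,0],[0,0,0,0,0,0,0]]'; python3 -m creep '[[0,0.002,0,0,0,0,0],[0,0.002,0,0,0,0,0],[0,0,0,0,0,0,0]]';  python3 -m creep '[[0,0.002,0,0,0,0,0],[0,0.001,0,0,0,0,0],[0,0,0,0,0,0,0]]'
```

```text
t: 22.95
tool_pos: [0.5526, 0.0992, 0.0762]
tool_rot: [2.185, 2.257, -0.001]
contact_force: [-0.3, -5.0, 6.1]
opening: 0.0131
t: 23.25
tool_pos: [0.5525, 0.1032, 0.0762]
tool_rot: [2.185, 2.257, -0.001]
contact_force: [0.4, -4.1, 5.6]
opening: 0.0134
t: 23.55
tool_pos: [0.5524, 0.1052, 0.0762]
tool_rot: [2.184, 2.256, -0.003]
contact_force: [0.2, -8.7, 5.7]
opening: 0.0133
```

```bash
python3 -m creep '[[0,0.002,0,0,0,0,0],[0,0,0,0,0,0,0]]'; python3 -m creep '[[0,0,0,0,0,0,0],[0.1,0,0,0,0,0,0],[0.2,0,0,0,0,0,0],[0.4,0,0,0,0,0,0],[0.5,0,0,0,0,0,0],[0.8,0,0,0,0,0,0],[1,0,0,-0.01,0,0,0],[1,0,0,-0.03,0,0,0],[1,0,0,-0.04,0,0,0],[1,0,0,-0.04,0,0,0],[1,0,0,-0.04,0,0,0],[1,0,0,-0.04,0,0,0],[1,-0.04,0,-0.03,0,0,0],[1,0,0,-0.03,0,0,0],[1,0,0,0,0,0,0]]'; python3 -c "
from h import *
go([.5527,.1057,.077],yawy=1.85)
shot('side','pics/j.png',(235,190,325,250),8);shot('top','pics/k.png',(210,170,460,310),3)"
```

```text
t: 23.75
tool_pos: [0.5523, 0.1057, 0.0766]
tool_rot: [2.182, 2.254, -0.008]
contact_force: [-2.0, -14.3, 8.4]
opening: 0.0135
t: 25.25
tool_pos: [0.5554, 0.0676, 0.3428]
tool_rot: [2.182, 2.25, 0.012]
contact_force: [-0.2, -0.3, 0.4]
opening: 0.0852
t 25.25 pos [0.5554 0.0676 0.3428] yawY 1.78 zaxis [ 0.011  0.    -1.   ] F [-0.2 -0.3  0.4] open 0.0852
turn z -0.07 then shift [ 0.0381 -0.0043  0.2658]
```

View pics/j.png

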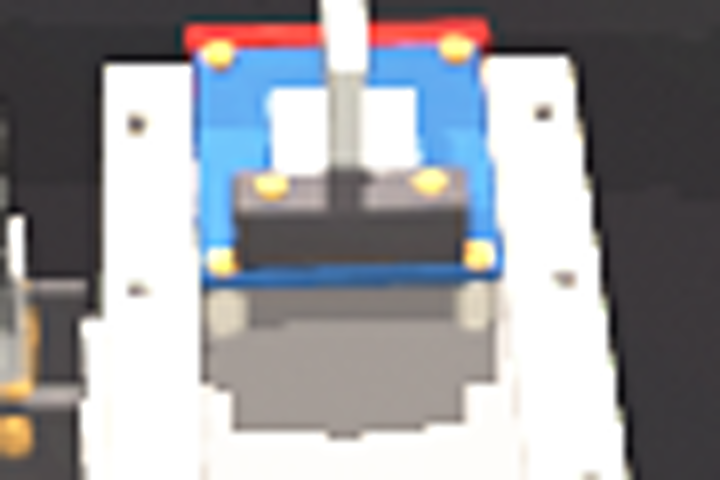

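```bash
python3 -c "
from pnp import *
im=cv2.imread('pics/j.png_raw.png')
g=[(235+u/8,190+v/8) for u,v in((218,53),(457,47),(221,260),(479,254),(271,184),(429,180))]
uv=bolts(im,g);print(uv-np.array(g));fit(uv);fit(np.array(g)-.4)
print(models.search_frame('side','cyl_mid')[:1],models.search_frame('side','tray')[:1])
"
```

```text
[[-0.2595 -1.7688]
 [-0.0853 -1.8236]
 [ 0.1222  0.2286]
 [-1.1872 -0.4096]
 [-0.3461  0.2011]
 [-0.277   0.0101]]
sole pos [0.551  0.1173 0.0021] yaw err deg -0.5979991038786848 tilt deg [ 0.7901 -3.6195] res 0.4000544446703316
bed x,y -0.001285498129960207 0.11468321105510622
level fit [0.5499 0.0831 0.0282 3.1646] res [-0.26  0.86  0.01  1.04 -0.47 -0.56  0.87  0.09 -0.52 -0.76  0.36 -0.53]
sole pos [0.55   0.0993 0.0133] yaw err deg -0.3716543267463735 tilt deg [0.0131 0.1872] res 0.34585367898336017
bed x,y -0.0028810650778178675 0.09675214727912734
level fit [0.55   0.1011 0.0119 3.1672] res [ 0.01 -0.1  -0.03 -0.01  0.29  0.06 -0.22  0.03 -0.33 -0.01  0.27  0.01]
[{'extent': [209.6, 333.5, 286.0, 374.8], 'conf': 0.88}] [{'extent': [192.3, 320.8, 298.7, 395.9], 'conf': 0.9}]
```

View pics/k.png

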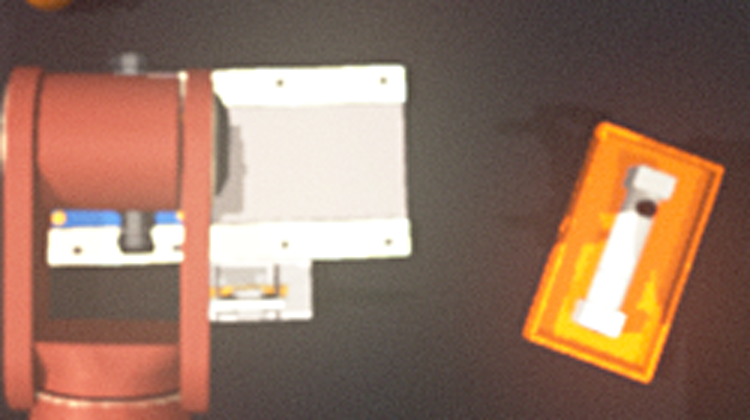

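```bash
python3 -m creep '[[1,-0.03,0,0,0,0,0],[1,-0.03,0,0,0,0,0],[1,-0.03,0,0,0,0,0],[1,-0.03,0,0,0,0,0],[1,-0.03,0,0,0,0,0],[1,-0.03,0,0,0,0,0],[1,-0.03,0,0,0,0,0],[1,-0.03,0,0,0,0,0],[1,-0.03,0,0,0,0,0],[1,0,0,0,0,0,0]]'; python3 - <<'E'
from pnp import *
im=get_image("top").astype(int); sd=get_image("side").astype(int)
G=[(235+u/8-.4,190+v/8-.4) for u,v in((218,53),(457,47),(221,260),(479,254),(271,184),(429,180))]
for z in(.006,):
  T=[]
  for m in M:
    X=Ro.from_euler("Z",np.pi+.032).apply(m)+[.5527,.1057,z]; p=proj("top",X)
    # orange = R high, G mid, B low (excludes red: G low)
    u,v=np.round(p).astype(int); W=im[v-5:v+6,u-5:u+6]; w=np.clip(np.minimum(W[...,0],W[...,1]+40)-W[...,2]-50,0,None)*(W[...,1]>90)*(W[...,0]-W[...,1]<130)
    yy,xx=np.mgrid[v-5:v+6,u-5:u+6]; s=w.sum(); T.append((w*xx).sum()/s if s else np.nan); T.append((w*yy).sum()/s if s else np.nan); print(p,T[-2:],s,(w>0).sum())
T=np.array(T).reshape(-1,2)
for t,g in zip(T,G):
    if not np.isnan(t[0]): print(tri(t,g))
# red stop inner edge vs blue plate along the channel (z known): row scan in top image
for bx in(-.03,.0,.03):
  print([tuple(im[tuple(np.round(proj("top",[.556+bx-.032*y,.0027+y,.036])).astype(int)[::-1])]) for y in np.arange(.155,.192,.003)])
for n in("stand_grip","case","jar","screwdriver","tray","cyl_mid"):print(n,[d["extent"] for d in models.search_frame("top",n)[:1]])
E
```

```text
t: 26.45
tool_pos: [0.5615, -0.2039, 0.333]
tool_rot: [-2.186, -2.251, 0.003]
contact_force: [0.1, -0.3, -0.4]
opening: 0.0854
[230.0214 242.417 ] [np.float64(228.4488778054863), np.float64(242.3142144638404)] 802 21
[229.2556 210.3435] [np.float64(228.29972375690608), np.float64(210.01657458563537)] 724 16
[271.5138 241.189 ] [np.float64(269.951269035533), np.float64(239.69238578680202)] 985 22
[270.5957 209.1088] [np.float64(269.0490566037736), np.float64(210.61509433962263)] 1060 22
[268.0161 235.3845] [np.float64(267.64180327868854), np.float64(235.91475409836065)] 1220 26
[267.4276 214.5389] [np.float64(267.2054681027341), np.float64(213.9784589892295)] 1207 26
(array([0.5016, 0.1711, 0.035 ]), np.float64(0.002810807741566151))
(array([0.5983, 0.1721, 0.0365]), np.float64(0.002741426977628827))
(array([0.5068, 0.0468, 0.035 ]), np.float64(0.00859876714694733))
(array([0.5996, 0.05  , 0.0342]), np.float64(0.0026267162829890825))
(array([0.5221, 0.0528, 0.0681]), np.float64(0.0005092731697234273))
(array([0.5839, 0.0543, 0.0683]), np.float64(0.005121498430879017))
[(np.int64(132),
[... 1296 characters left out ...]
(128), np.int64(180), np.int64(242)), (np.int64(127), np.int64(182), np.int64(242)), (np.int64(121), np.int64(184), np.int64(244)), (np.int64(120), np.int64(182), np.int64(244)), (np.int64(183), np.int64(155), np.int64(220)), (np.int64(255), np.int64(122), np.int64(149)), (np.int64(255), np.int64(99), np.int64(87)), (np.int64(255), np.int64(96), np.int64(77)), (np.int64(255), np.int64(99), np.int64(80)), (np.int64(255), np.int64(93), np.int64(79)), (np.int64(155), np.int64(99), np.int64(91))]
stand_grip [[225.8, 208.2, 270.1, 247.5]]
case [[123.7, 222.5, 186.0, 296.0]]
jar [[214.5, 149.4, 235.3, 170.9]]
screwdriver [[317.0, 155.9, 352.6, 166.9]]
tray [[390.7, 225.2, 448.0, 295.4]]
cyl_mid []
```

```bash
python3 -c "
from station import finish_job
print(finish_job())"
```

```text
the job is handed in; nothing more can be done
None
```

I handed the job in at about 27 s of the 64 s allowed. The hand-in gives no verdict, so the results below are my own last checks.

- **Cylinder:** I laid it in the tray with a soft touch-down, and the wrist felt no jolt. The pictures after release show it lying flat near the tray's centre.
- **Stand:** I lifted it about 1 cm, turned it about 26°, lowered it into the channel and let go. I then re-gripped it lightly and slid it about 207 mm until the force rose to 14 N at the red stop, then released it and moved the arm clear.

**Last checks on the stand**
- In the top view, blue meets red with no gap across the width.
- The four foot-bolt heights came out at 34–36.5 mm, where about 36 mm means seated and level.
- The offset from the centre line is about -3 mm, and the yaw error is below 1°.

**Bystanders:** the case and jar sit where they started in the picture. The screwdriver's box was shorter than at the start, which I put down to the arm covering part of it.

**Checks that disagreed**
- One automatic pose fit gave 3.6° of tilt, because the red stop threw off its bolt positions. A fit on hand-picked bolts gave 0.2°, and measuring the bolts from both cameras also showed it level.
- The hand-picked fit put the feet at 13 mm above the bench, against 6 mm expected. I trusted the two-camera heights over that.
- In the last top picture the network did not find the cylinder. In the previous side picture it did, inside the tray (confidence 0.88).

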